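# Fill a capacitor bank tray in order of size

### The job

Fill the capacitor bank tray: stand the four capacitor cans upright in its four black collars, one can in each, in order of size, with the largest next to the grey feed block (red and black posts) and the smallest next to the gold resistor. The largest can is still down in the round measuring well and has to be lifted straight up out of it. Do not tip any can over, and leave the solder reel where it stands.

Things in the scene. Friction and masses are not known exactly. Their poses are not given: they have to be found in the camera images.
- can_orange: orange-sleeved capacitor can, upright cylinder 36 mm in diameter and 56 mm high, with two small screw terminals standing 4 mm higher on its flat top; loose. The smallest. Origin: centre of its underside, z axis up along the can.
- can_blue: blue-sleeved capacitor can, upright cylinder 40 mm in diameter and 72 mm high, with two small screw terminals standing 4 mm higher on its flat top; loose. The second smallest. Origin: centre of its underside, z axis up along the can.
- can_grey: light grey-sleeved capacitor can, upright cylinder 45 mm in diameter and 88 mm high, with two small screw terminals standing 4 mm higher on its flat top; loose. The second largest. Origin: centre of its underside, z axis up along the can.
- can_black: black-sleeved capacitor can, upright cylinder 50 mm in diameter and 110 mm high, with two small screw terminals standing 4 mm higher on its flat top; loose. The largest. It starts in the measuring well, its underside 6 mm above the worktop, so that its top 50 mm stand out above the well's rim. Origin: centre of its underside, z axis up along the can.
- measuring_well: round aluminium pot, 82 mm across and 67 mm high, fixed, with a white-lined bore 54 mm wide and 61 mm deep (floor 6 mm above the worktop) and a small coaxial socket standing 17 mm out of its side. It holds the black can with about 2 mm to spare all round. Origin: centre of its underside, on the worktop.
- bank_tray: fixed aluminium plate, 116 (x) by 420 mm (y), its top 6 mm above the worktop. Four black collars in a row, centred at x = 0, y = -120, -40, +40, +120 mm in its frame: each 66 mm wide inside, 72 outside, rising 10 mm above the plate; a can stands inside on the plate. 3 mm copper bars run along both long edges. Origin: centre of the underside, on the worktop; y is the long axis.
- feed_block: grey box, 60 x 34 mm and 34 mm high, with one red and one black binding post on it (56 mm high in all, plus the 6 mm plate below); bolted on one end of the tray, at y = +184 or -184 mm in the tray's frame: which end varies. Marks the end for the largest can. Origin: centre of its underside, on the plate.
- bleed_resistor: gold finned resistor, 70 x 30 mm and 19 mm high, bolted on the tray's other end. Marks the end for the smallest can. Origin: centre of its underside, on the plate.
- solder_spool: white solder reel standing on its flange, 56 mm in diameter, 45 mm high, loose, among the cans; not part of the job, to be left where it stands. Origin: centre of its underside.

How it is judged:
By the outcome, as a careful person would: the job done as asked, in the order asked, and still so for the second after the job is handed in, with the robot touching nothing.
It also fails if it takes over 99 s, if anything falls off the work surface, if the arm or the gripper's body presses on something with over 40 N, if the wrist force passes 120 N, or if a joint passes its speed limit or range.

### The arm

A 7-joint arm with a two-finger parallel gripper is mounted at the origin on a cart in front of the work surface, level with it; the furniture and walls round the work are solid. World frame = base frame: x ahead of the robot, y to its left, z up, the work surface at z = 0. Lengths are in m, angles in degrees, forces in N, time in s.
With the tool pointing down it reaches from about 0.425 to 0.875 m from the base axis. Payload 9.9 kg.
Tool frame: the origin (TCP) lies at the very end of the fingers, on their centre line; the grasp point (between the pads) lies 19 mm behind it (bot.grasp_offset is the distance from the TCP to the grasp point, in m); z points along the fingers, y is the line along which they close (so a half turn about z gives the same grasp; the last joint's range is limited). The gripper opens to 85 mm and grips with 20 to 120 N. Pads are 22 mm wide; open, the fingers measure 114 mm over their backs; the gripper's body (76 mm by 85 mm) begins 54 mm behind the grasp point. The pads swing forward as they close: fully open they stand 13 mm farther back than shut.
Start: joints at [-74.645, 32.985, 1.427, 82.34, -0.859, 64.687, -3.237], TCP at [0.233, 0.634, 0.231] pointing down, gripper open.
Joint ranges: [-157.87, 157.87], [-19.46, 123.44], [-87.15, 90], [11.01, 140.99], [-62.26, 242.26], [9.8, 113.94], [-161.44, 161.44]. Speed limits (degrees/s): [127.2, 127.2, 172.46, 172.46, 180, 180, 180].

### API

Orientations are given as a 3x3 rotation matrix whose columns are the frame's x, y, z axes.
In Python, from workcell import bot, imaging gives the robot as it stands.
- The arm moves only by the shell command python3 -m pendant 'ROWS'. ROWS is JSON, a list of rows, each an object with "fingers": the closure, from -1 (fully open) to 1 (shut); "offset": the shift along the tool's x, y, z normalised to -1 to 1, where 1 is 0.12 m, a list of three; "spin": the turn about the tool's z normalised to -1 to 1, where 1 is 90 degrees. In form: [{"fingers": fingers, "offset": [x, y, z], "spin": spin}, ...]. A call has 1 to 8 rows; each row shifts and turns the commanded pose from where the row before left it, along the tool's axes as they then stand; what a row does not reach is not made up. A row lasts 1/8 s, in which the tool goes at most 62.5 mm and 10.7 degrees, less where a joint would pass 70% of its speed; a pose out of reach is approached as far as the arm can. A call with a number of a shift or a turn outside -1 to 1 is refused whole. A call with a gripper value outside its range is refused whole. The fingers move at their own pace and stop on an object; the grip force is fixed at half the most. Time passes only in rows, so rows that do not move let the fingers close. It gives the time, the measured TCP pose, the force, the opening and the grip force at its end, in the units of the state.
- bot.state(): the state, without advancing time (a new reading comes with each control period).
- imaging.camera(name): name is "scene" or "top"; returns a dict with "image" (420x560x3 uint8, blue, green, red), "z_map" (420x560 float32, m along the optical axis (not along the pixel's ray), 0 where there is no reading), "vfov" (degrees; the focal length in pixels is half the picture's height over the tangent of half this angle, whatever the lens; pixels are square), "cx", "cy" (the principal point, pixels), "k1" (the pictures are not rectified: a ray, as slopes to the right and down, at radius r is drawn at 1 + k1 r^2 times it, then the intrinsics apply), "extrinsics" (4x4, takes a point from world to camera coordinates). Camera axes: x right, y up, looking along -z (the intrinsics and any distortion apply to the point x, -y, -z); pixel columns grow to the right and rows downward; lengths in m; the calibration is good to about 2 mm. A picture is of the moment at which its call begins.
- bot.hand_in(): hands the job in; it is judged then, once.
The state is a dict: "clock": time; "joint_positions": joint angles; "qvel": joint speeds; "joint_efforts": joint torques, N m; "tcp_pos": TCP position; "eef_rot": TCP orientation; "wrist_force": force on the tool from outside, world axes, zero at the start; "moment": the same for the moment, N m; "grip_width": opening from 0.0 (shut) to 1.0 (fully open); "gripper_force": force on a finger pad.
Only numpy, scipy, OpenCV 4.12 (cv2) and the standard library are available. Lean on these libraries where they do the work, as an engineer would, in place of code of your own. Each camera call takes 0.05 s, during which the arm holds its last target. There are 200 camera calls.

## Working session

There is one attempt and no reset: what is moved stays moved. The work goes in short steps, Python scripts to look and compute and a shell command to move; the robot and the scene stay as the last step left them, time stands still between calls to the robot, and variables do not carry over. Pictures are saved under pics/ and viewed, at most 14 in all, crops included, and the job is handed in when it is done.

```bash
mkdir -p pics; ls; cat > h.py <<'E'
import numpy as np, cv2
from workcell import bot, imaging
def cam(n):
    c=imaging.camera(n); c['f']=c['image'].shape[0]/2/np.tan(np.radians(c['vfov']/2)); return c
def rays(c,uv):
    uv=np.atleast_2d(np.asarray(uv,float)); f=c['f']
    K=np.array([[f,0,c['cx']],[0,f,c['cy']],[0,0,1.]])
    p=cv2.undistortPoints(uv.reshape(-1,1,2),K,np.array([c['k1'],0,0,0,0.])).reshape(-1,2)
    d=np.c_[p[:,0],-p[:,1],-np.ones(len(p))]
    R=c['extrinsics'][:3,:3]; t=c['extrinsics'][:3,3]
    return -R.T@t, d@R
def onplane(c,uv,z):
    o,d=rays(c,uv); return o+d*((z-o[2])/d[:,2])[:,None]
def cloud(c):
    h,w=c['z_map'].shape; u,v=np.meshgrid(np.arange(w),np.arange(h))
    o,d=rays(c,np.c_[u.ravel(),v.ravel()]); P=o+d*c['z_map'].reshape(-1,1)
    P[c['z_map'].ravel()==0]=np.nan
    return P.reshape(h,w,3)
E
python3 - <<'E'
from h import *
for n in ("scene","top"):
    c=cam(n); cv2.imwrite(f"pics/{n}0.png",c['image']); print(n,c['vfov'],c['cx'],c['cy'],c['k1'],np.round(rays(c,[[280,210]]),3))
s=bot.state(); print(s['tcp_pos'],s['eef_rot'],s['grip_width'],s['clock'])
E
```

```text
picsTraceback (most recent call last):
  File "<stdin>", line 3, in <module>
    return _wrapfunc(a, 'round', decimals=decimals, out=out)
    return _wrapit(obj, method, *args, **kwds)
    conv = _array_converter(obj)
ValueError: setting an array element with a sequence. The requested array has an inhomogeneous shape after 1 dimensions. The detected shape was (2,) + inhomogeneous part.
```

View pics/scene0.png

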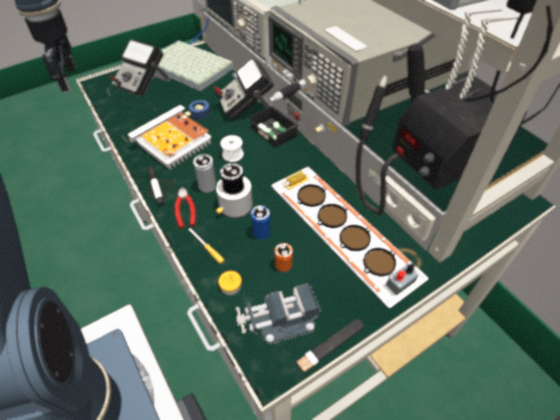

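The scene view shows the tray with the resistor at (295,180) and the feed block at (402,277). The grey can is at (204,172), the black can in the well at (234,190), the blue can at (260,222), the orange can at (284,257) and the reel at (231,147).

```bash
python3 - <<'E'
from h import *
for n in ("top",):
    c=cam(n); cv2.imwrite(f"pics/{n}0.png",c['image']); print(n,c['vfov'],c['cx'],c['cy'],c['k1'],*[np.round(a,3) for a in rays(c,[[280,210]])])
P=cloud(c); np.save('P0.npy',P)
print(np.round(P[::60,::70],3).tolist())
s=bot.state(); print(s['tcp_pos'],s['eef_rot'],s['grip_width'],s['clock'])
E
```

```text
top 42.84000008709723 287.23624301267745 205.56637028579925 0.04865016624498286 [0.444 0.201 1.064] [[ 0.105 -0.005 -0.995]]
[[[0.754, 0.523, 0.454], [0.732, 0.425, 0.501], [0.754, 0.361, 0.461], [0.754, 0.28, 0.463], [0.754, 0.198, 0.465], [0.755, 0.116, 0.464], [0.755, 0.033, 0.464], [0.755, -0.049, 0.463]], [[0.749, 0.61, 0.281], [0.739, 0.498, 0.311], [0.741, 0.399, 0.312], [0.741, 0.298, 0.314], [0.812, 0.196, 0.137], [0.787, 0.079, 0.201], [0.812, -0.055, 0.138], [1.177, -0.559, -0.783]], [[0.734, 0.747, 0.01], [0.702, 0.566, 0.128], [0.726, 0.466, 0.044], [0.74, 0.338, -0.001], [0.741, 0.195, -0.003], [0.73, 0.058, 0.039], [0.741, -0.091, -0.004], [0.958, -0.551, -0.782]], [[0.616, 0.745, 0.0], [0.608, 0.594, 0.047], [0.616, 0.474, 0.001], [0.616, 0.336, 0.0], [0.616, 0.196, 0.006], [0.615, 0.056, 0.01], [0.616, -0.085, 0.006], [0.744, -0.543, -0.784]], [[0.498, 0.739, -0.001], [0.497, 0.608, -0.003], [0.497, 0.472, -0.004], [0.496, 0.334, -0.002], [0.496, 0.196, -0.001], [0.496, 0.057, -0.0], [0.496, -0.083, 0.001], [0.533, -0.528, -0.773]], [[0.383, 0.733, -0.003], [0.384, 0.585, 0.042], [0.38, 0.469, -0.005], [0.379, 0.332, 0.0], [0.379, 0.196, -0.001], [0.378, 0.059, 0.002], [0.383, -0.058, 0.078], [0.331, -0.521, -0.778]], [[0.272, 0.724, -0.001], [0.269, 0.596, -0.001], [0.25, 0.49, -0.107], [0.136, 0.425, -0.779], [0.134, 0.192, -0.78], [0.246, 0.046, -0.11], [0.132, -0.277, -0.781], [0.133, -0.51, -0.779]]]
[0.23247125 0.63328589 0.23052991] [[-9.38746717e-01  3.44607609e-01 -4.43730170e-04]
 [ 3.44607888e-01  9.38745672e-01 -1.40235908e-03]
 [-6.67138344e-05 -1.46937290e-03 -9.99998918e-01]] 0.9964592937959185 0.1
```

View pics/top0.png

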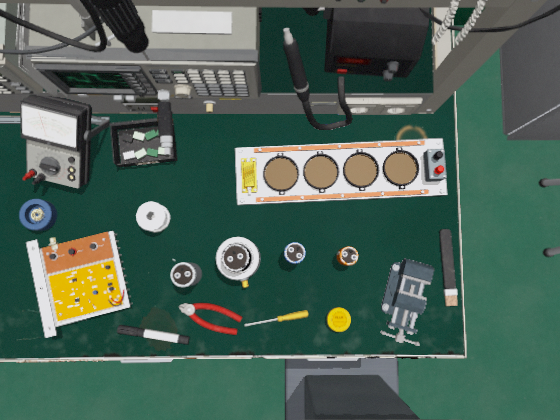

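The top view has +x up and +y to the left. The resistor is at (248,175) and the feed block at (435,167), so -y is the large end. Collars are at about (281,173), (321,172), (361,170) and (401,168). Cans: grey (184,275), black (237,258), blue (295,254), orange (347,256). The reel is at (153,217).

```bash
cat > meas.py <<'E'
from h import *
def top(P,c,uv,z,lo=-.005,hi=.004,r=.045):
    X=onplane(c,[uv],z)[0]
    m=(abs(P[...,2]-z-(lo+hi)/2)<(hi-lo)/2)&(np.hypot(P[...,0]-X[0],P[...,1]-X[1])<r)
    k=max(cv2.findContours(m.astype('uint8'),0,1)[0],key=cv2.contourArea)
    h=cv2.convexHull(k); (e,ax,_)=cv2.fitEllipse(h)
    return onplane(c,[e],z)[0], np.array(ax)/c['f']*(1.064-z)*1000, m.sum()
E
python3 - <<'E'
from meas import *
c=cam("top"); P=cloud(c)
for n,uv,z,r in [("grey",(184,274),.088,.04),("black",(236,257),.116,.04),("blue",(295,253),.072,.04),("orange",(347,256),.056,.04),("spool",(153,216),.045,.05)]:
    e,ax,k=top(P,c,uv,z,r=r); print(n,np.round(e,4),np.round(ax,1),k,round(np.hypot(*e[:2]),3))
hsv=cv2.cvtColor(c['image'],cv2.COLOR_BGR2HSV)
for uv in [(281,173),(321,172),(361,170),(401,168)]:
    s=hsv[uv[1]-3:uv[1]+4,uv[0]-3:uv[0]+4].reshape(-1,3).mean(0)
    m=(np.abs(hsv.astype(float)-s)<[8,60,50]).all(2).astype('uint8')
    m[:, :uv[0]-20]=0; m[:,uv[0]+21:]=0
    m=cv2.morphologyEx(m,cv2.MORPH_OPEN,np.ones((3,3)))
    k=max(cv2.findContours(m,0,1)[0],key=cv2.contourArea); e,ax,_=cv2.fitEllipse(cv2.convexHull(k))
    # black ring: dark outer contour
    d=((hsv[...,2]<70)|(m>0)).astype('uint8'); d[:, :uv[0]-24]=0; d[:,uv[0]+25:]=0; d[:uv[1]-26]=0; d[uv[1]+27:]=0
    k2=max(cv2.findContours(cv2.morphologyEx(d,cv2.MORPH_OPEN,np.ones((7,7))),0,1)[0],key=cv2.contourArea); e2,ax2,_=cv2.fitEllipse(cv2.convexHull(k2))
    print(uv,np.round(e,1),np.round(ax,1),np.round(onplane(c,[e],.008)[0],4),'ring',np.round(ax2,1),np.round(onplane(c,[e2],.012)[0],4))
E
```

```text
grey [0.4313 0.3716 0.088 ] [44.  46.4] 464 0.569
black [0.4605 0.2751 0.116 ] [48.7 49.5] 586 0.536
blue [0.4698 0.1688 0.072 ] [38.4 38.9] 331 0.499
orange [0.4646 0.067  0.056 ] [34.5 35.1] 251 0.469
spool [0.541  0.4424 0.045 ] [54.1 55.8] 600 0.699
(281, 173) [280.4 173.5] [30.6 32.6] [0.6285 0.1948 0.008 ] ring [30.6 32. ] [0.6276 0.1944 0.012 ]
(321, 172) [320.3 171.6] [30.4 32.3] [0.6323 0.1149 0.008 ] ring [30.3 32.5] [0.6316 0.1151 0.012 ]
(361, 170) [360. 170.] [29.5 32.1] [0.6356 0.0354 0.008 ] ring [29.4 32.4] [0.6348 0.0359 0.012 ]
(401, 168) [399.9 168.1] [29.4 32.1] [ 0.6394 -0.0448  0.008 ] ring [29.5 32.4] [ 0.6384 -0.0442  0.012 ]
```

```bash
python3 -m pendant '[{"fingers":-1,"offset":[0,0,0],"spin":0.097},{"fingers":-1,"offset":[0,0,0],"spin":0.097},{"fingers":-1,"offset":[0,0,0],"spin":0.097},{"fingers":-1,"offset":[0,0,0],"spin":0.097},{"fingers":-1,"offset":[0,0,0],"spin":0.097},{"fingers":-1,"offset":[0,0,0],"spin":0.097},{"fingers":-1,"offset":[0,0,0],"spin":0.097},{"fingers":-1,"offset":[0,0,0],"spin":0.097}]'
```

```text
clock: 1.15
tcp_pos: [0.2324, 0.6335, 0.231]
eef_rot: [[0.005, 1.0, -0.0], [1.0, -0.005, -0.001], [-0.001, -0.0, -1.0]]
wrist_force: [0.1, -0.3, -0.3]
grip_width: 0.999
gripper_force: 0.0
```

```bash
python3 -m pendant '[{"fingers":-1,"offset":[-0.373,0.238,0],"spin":0},{"fingers":-1,"offset":[-0.373,0.238,0],"spin":0},{"fingers":-1,"offset":[-0.373,0.238,0],"spin":0},{"fingers":-1,"offset":[-0.373,0.238,0],"spin":0},{"fingers":-1,"offset":[-0.373,0.238,0],"spin":0},{"fingers":-1,"offset":[-0.373,0.238,0],"spin":0},{"fingers":-1,"offset":[-0.373,0.238,0],"spin":0},{"fingers":-1,"offset":[-0.373,0.238,0],"spin":0}]'; python3 -m pendant '[{"fingers":-1,"offset":[0,0,0],"spin":0}]'
```

```text
clock: 2.15
tcp_pos: [0.4617, 0.2741, 0.2313]
eef_rot: [[-0.0, 1.0, -0.0], [1.0, 0.0, 0.0], [0.0, -0.0, -1.0]]
wrist_force: [1.1, -0.3, -0.0]
grip_width: 1.0
gripper_force: 0.0
clock: 2.28
tcp_pos: [0.4634, 0.271, 0.2316]
eef_rot: [[0.008, 1.0, 0.001], [1.0, -0.007, -0.001], [-0.001, 0.001, -1.0]]
wrist_force: [-0.4, 0.9, 0.5]
grip_width: 0.999
gripper_force: 0.0
```

```bash
python3 -m pendant '[{"fingers":-1,"offset":[0,0,0],"spin":0},{"fingers":-1,"offset":[0,0,0],"spin":0}]'; python3 -m pendant '[{"fingers":-1,"offset":[0,0,0],"spin":0}]'; python3 - <<'E'
from h import *
for n in ("scene","top"):
    c=cam(n); cv2.imwrite(f"pics/{n}1.png",cv2.resize(c['image'][100:340,120:440],None,fx=2,fy=2))
print(bot.state()['tcp_pos'])
E
```

```text
clock: 2.52
tcp_pos: [0.4603, 0.277, 0.2311]
eef_rot: [[-0.002, 1.0, -0.001], [1.0, 0.002, 0.0], [0.0, -0.001, -1.0]]
wrist_force: [-0.1, -0.5, 0.1]
grip_width: 1.001
gripper_force: 0.0
clock: 2.65
tcp_pos: [0.4604, 0.2767, 0.2312]
eef_rot: [[-0.002, 1.0, -0.0], [1.0, 0.002, 0.0], [0.0, -0.0, -1.0]]
wrist_force: [-0.1, 0.3, 0.6]
grip_width: 1.003
gripper_force: 0.0
[0.46067445 0.27626934 0.23119934]
```

View pics/scene1.png

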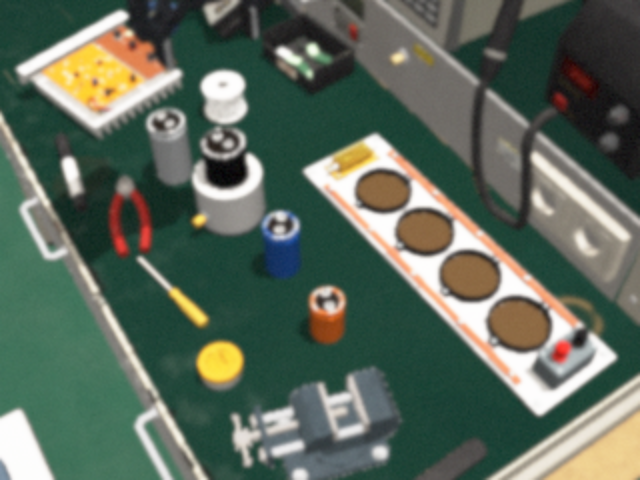

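```bash
python3 - <<'E'
from h import *
def proj(c,X):
    p=c['extrinsics'][:3]@np.r_[X,1]; s=np.array([p[0],-p[1]])/-p[2]; s*=1+c['k1']*(s@s); return s*c['f']+[c['cx'],c['cy']]
for n in ("scene","top"):
    c=cam(n); cv2.imwrite(f"pics/{n}2.png",c['image'])
    for X in [(.4605,.2765,.231),(.4605,.2751,.116),(.4605,.2751,0),(.638,-.0445,.006),(.4646,.067,.056)]: print(n,X,proj(c,np.array(X)).round(1))
print(bot.state())
E
```

```text
scene (0.4605, 0.2765, 0.231) [225.4 130.5]
scene (0.4605, 0.2751, 0.116) [231.  171.6]
scene (0.4605, 0.2751, 0) [235.5 205.7]
scene (0.638, -0.0445, 0.006) [377.9 263.6]
scene (0.4646, 0.067, 0.056) [283.  250.7]
top (0.4605, 0.2765, 0.231) [228.6 255.8]
top (0.4605, 0.2751, 0.116) [235.3 257.1]
top (0.4605, 0.2751, 0) [239.8 258.1]
top (0.638, -0.0445, 0.006) [399.6 169. ]
top (0.4646, 0.067, 0.056) [348.7 255.2]
{'clock': 2.85, 'joint_positions': array([-51.94528164,  22.65390632,  23.00819652, 103.82435658,
       -10.51016395,  55.613832  , -24.51924961]), 'qvel': array([ 0.2195786 ,  0.05136959,  0.13365263, -0.06499189,  0.01630129,
        0.05399207, -0.06441341]), 'joint_efforts': array([-1.19230351e-01, -5.59214973e+01,  5.76266974e+00, -2.57000881e+01,
        7.27746257e-03,  3.19741579e-03, -2.55947438e-03]), 'tcp_pos': array([0.46089613, 0.27596754, 0.23128667]), 'eef_rot': array([[-7.90339077e-04,  9.99999688e-01,  8.01381774e-06],
       [ 9.99999688e-01,  7.90339156e-04, -9.83562148e-06],
       [-9.84195204e-06,  8.00604176e-06, -1.00000000e+00]]), 'wrist_force': array([0.4571618 , 0.39157193, 1.41365601]), 'moment': array([ 0.01040236, -0.01652158,  0.004338  ]), 'gripper_force': 0.0, 'grip_width': 1.0008349975762383}
```

View pics/scene2.png

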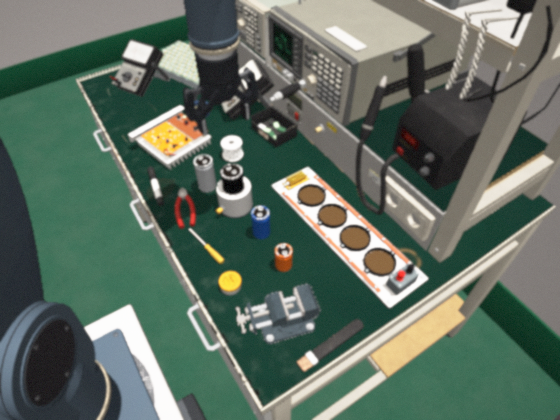

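View pics/top2.png

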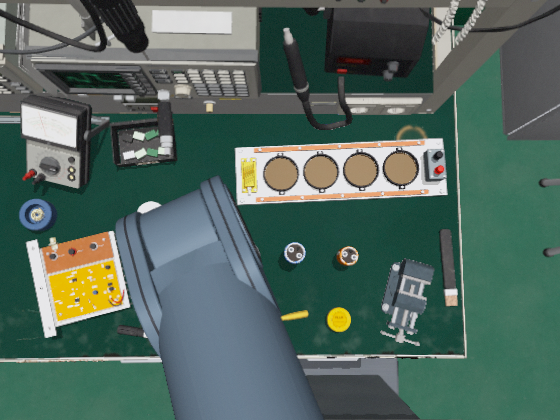

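The gripper's fingers straddle (220,120) in the scene view, which agrees with the projected TCP. The black can is hidden under the wrist in the top view. I'll descend now.

```bash
python3 -m pendant '[{"fingers":-1,"offset":[-0.005,0,0.215],"spin":0},{"fingers":-1,"offset":[0,0,0.215],"spin":0},{"fingers":-1,"offset":[0,0,0.215],"spin":0},{"fingers":-1,"offset":[0,0,0.215],"spin":0},{"fingers":-1,"offset":[0,0,0.215],"spin":0},{"fingers":-1,"offset":[0,0,0.215],"spin":0},{"fingers":-1,"offset":[0,0,0],"spin":0},{"fingers":-1,"offset":[0,0,0],"spin":0}]'; python3 -m pendant '[{"fingers":1,"offset":[0,0,0],"spin":0},{"fingers":1,"offset":[0,0,0],"spin":0},{"fingers":1,"offset":[0,0,0],"spin":0},{"fingers":1,"offset":[0,0,0],"spin":0},{"fingers":1,"offset":[0,0,0],"spin":0},{"fingers":1,"offset":[0,0,0],"spin":0}]'
```

```text
clock: 3.85
tcp_pos: [0.4615, 0.2752, 0.0773]
eef_rot: [[0.0, 1.0, 0.001], [1.0, -0.0, 0.0], [0.0, 0.001, -1.0]]
wrist_force: [-0.3, -0.2, 1.3]
grip_width: 0.996
gripper_force: 0.0
clock: 4.6
tcp_pos: [0.4615, 0.2753, 0.0775]
eef_rot: [[-0.0, 1.0, 0.001], [1.0, 0.0, 0.001], [0.001, 0.001, -1.0]]
wrist_force: [-0.2, -0.1, 6.7]
grip_width: 0.574
gripper_force: 60.7
```

```bash
python3 -m pendant '[{"fingers":1,"offset":[0,0,-0.05],"spin":0},{"fingers":1,"offset":[0,0,-0.1],"spin":0},{"fingers":1,"offset":[0,0,-0.1],"spin":0},{"fingers":1,"offset":[0,0,-0.1],"spin":0}]'; python3 -m pendant '[{"fingers":1,"offset":[0,0,-0.1],"spin":0},{"fingers":1,"offset":[0,0,-0.1],"spin":0},{"fingers":1,"offset":[0,0,-0.15],"spin":0},{"fingers":1,"offset":[0,0,-0.15],"spin":0},{"fingers":1,"offset":[0,0,-0.15],"spin":0},{"fingers":1,"offset":[0,0,-0.1],"spin":0},{"fingers":1,"offset":[0,0,0],"spin":0}]'; python3 - <<'E'
from h import *
c=cam("scene"); cv2.imwrite("pics/s3.png",c['image'])
E
```

```text
clock: 5.1
tcp_pos: [0.4612, 0.2751, 0.1196]
eef_rot: [[-0.0, 1.0, 0.0], [1.0, 0.0, 0.0], [0.0, 0.0, -1.0]]
wrist_force: [-0.1, -0.4, -3.3]
grip_width: 0.577
gripper_force: 62.4
clock: 5.98
tcp_pos: [0.4614, 0.2752, 0.2093]
eef_rot: [[-0.0, 1.0, 0.001], [1.0, 0.0, 0.001], [0.001, 0.001, -1.0]]
wrist_force: [0.7, 1.2, -3.5]
grip_width: 0.57
gripper_force: 62.6
```

View pics/s3.png

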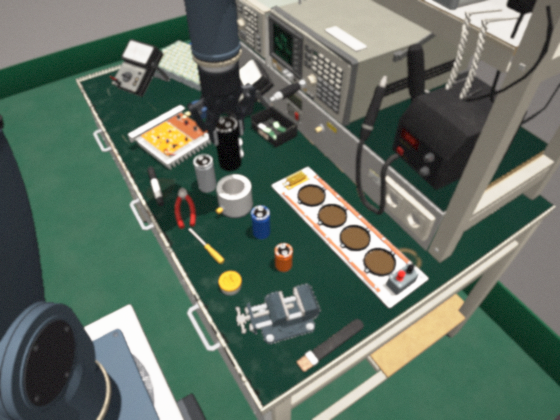

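The black can hangs upright at (229,140) and the well at (234,195) is empty.

```bash
python3 -m pendant '[{"fingers":1,"offset":[-0.12,0.066,0],"spin":0},{"fingers":1,"offset":[-0.24,0.132,0],"spin":0},{"fingers":1,"offset":[-0.24,0.132,0],"spin":0},{"fingers":1,"offset":[-0.24,0.132,0],"spin":0},{"fingers":1,"offset":[-0.24,0.132,0],"spin":0},{"fingers":1,"offset":[-0.24,0.132,0],"spin":0},{"fingers":1,"offset":[-0.24,0.132,0],"spin":0},{"fingers":1,"offset":[-0.24,0.132,0],"spin":0}]'; python3 -m pendant '[{"fingers":1,"offset":[-0.24,0.132,0],"spin":0},{"fingers":1,"offset":[-0.24,0.132,0],"spin":0},{"fingers":1,"offset":[-0.24,0.132,0],"spin":0},{"fingers":1,"offset":[-0.145,0.08,0],"spin":0},{"fingers":1,"offset":[0,0,0],"spin":0},{"fingers":1,"offset":[0,0,0],"spin":0},{"fingers":1,"offset":[0,0,0],"spin":0}]'
```

```text
clock: 7.02
tcp_pos: [0.5801, 0.0565, 0.2077]
eef_rot: [[0.001, 1.0, -0.001], [1.0, -0.001, -0.001], [-0.001, -0.001, -1.0]]
wrist_force: [1.0, 0.0, -3.4]
grip_width: 0.57
gripper_force: 62.6
clock: 7.9
tcp_pos: [0.6367, -0.0434, 0.2084]
eef_rot: [[-0.002, 1.0, -0.0], [1.0, 0.002, 0.001], [0.001, -0.0, -1.0]]
wrist_force: [0.7, 0.1, -3.9]
grip_width: 0.573
gripper_force: 62.7
```

```bash
python3 -m pendant '[{"fingers":1,"offset":[-0.008,0.01,0.2],"spin":0},{"fingers":1,"offset":[0,0,0.2],"spin":0},{"fingers":1,"offset":[0,0,0.2],"spin":0},{"fingers":1,"offset":[0,0,0.2],"spin":0},{"fingers":1,"offset":[0,0,0.15],"spin":0},{"fingers":1,"offset":[0,0,0.08],"spin":0},{"fingers":1,"offset":[0,0,0.03],"spin":0},{"fingers":1,"offset":[0,0,0],"spin":0}]'; python3 -m pendant '[{"fingers":1,"offset":[0,0,0.01],"spin":0},{"fingers":1,"offset":[0,0,0.01],"spin":0},{"fingers":1,"offset":[0,0,0],"spin":0}]'
```

```text
clock: 8.9
tcp_pos: [0.6385, -0.0458, 0.0817]
eef_rot: [[-0.0, 1.0, 0.001], [1.0, 0.0, -0.0], [-0.0, 0.001, -1.0]]
wrist_force: [0.5, -0.6, -2.5]
grip_width: 0.574
gripper_force: 62.9
clock: 9.28
tcp_pos: [0.6383, -0.0457, 0.079]
eef_rot: [[-0.0, 1.0, 0.0], [1.0, 0.0, 0.0], [0.0, 0.0, -1.0]]
wrist_force: [-0.5, -0.8, -3.2]
grip_width: 0.567
gripper_force: 62.9
```

```bash
python3 -m pendant '[{"fingers":1,"offset":[0,0,0.01],"spin":0},{"fingers":1,"offset":[0,0,0.008],"spin":0},{"fingers":1,"offset":[0,0,0],"spin":0}]'; python3 -m pendant '[{"fingers":-1,"offset":[0,0,0],"spin":0},{"fingers":-1,"offset":[0,0,0],"spin":0},{"fingers":-1,"offset":[0,0,0],"spin":0},{"fingers":-1,"offset":[0,0,0],"spin":0},{"fingers":-1,"offset":[0,0,0],"spin":0},{"fingers":-1,"offset":[0,0,0],"spin":0}]'
```

```text
clock: 9.65
tcp_pos: [0.6384, -0.0459, 0.0776]
eef_rot: [[0.0, 1.0, 0.001], [1.0, -0.0, 0.0], [0.0, 0.001, -1.0]]
wrist_force: [-2.3, 0.1, 5.3]
grip_width: 0.571
gripper_force: 63.9
clock: 10.4
tcp_pos: [0.6383, -0.0458, 0.0767]
eef_rot: [[-0.0, 1.0, 0.0], [1.0, 0.0, -0.0], [-0.0, 0.0, -1.0]]
wrist_force: [0.3, -0.2, -1.0]
grip_width: 1.001
gripper_force: 0.0
```

```bash
python3 -m pendant '[{"fingers":-1,"offset":[0,0,-0.1],"spin":0},{"fingers":-1,"offset":[0,0,-0.25],"spin":0},{"fingers":-1,"offset":[0,0,-0.3],"spin":0},{"fingers":-1,"offset":[0,0,-0.25],"spin":0},{"fingers":-1,"offset":[0.15,-0.075,0],"spin":0},{"fingers":-1,"offset":[0.35,-0.173,0],"spin":0},{"fingers":-1,"offset":[0.35,-0.173,0],"spin":0},{"fingers":-1,"offset":[0.35,-0.173,0],"spin":0}]'; python3 -m pendant '[{"fingers":-1,"offset":[0.35,-0.173,0],"spin":0},{"fingers":-1,"offset":[0.35,-0.173,0],"spin":0},{"fingers":-1,"offset":[0.35,-0.173,0],"spin":0},{"fingers":-1,"offset":[0.35,-0.173,0],"spin":0},{"fingers":-1,"offset":[0.35,-0.173,0],"spin":0},{"fingers":-1,"offset":[0.35,-0.173,0],"spin":0},{"fingers":-1,"offset":[0.18,-0.095,0],"spin":0}]';python3 -m pendant '[{"fingers":-1,"offset":[0,0,0],"spin":0},{"fingers":-1,"offset":[0,0,0],"spin":0},{"fingers":-1,"offset":[0,0,0],"spin":0}]'
```

```text
clock: 11.4
tcp_pos: [0.5654, 0.1002, 0.1845]
eef_rot: [[-0.001, 1.0, -0.001], [1.0, 0.001, 0.0], [0.0, -0.001, -1.0]]
wrist_force: [0.1, 0.9, 0.1]
grip_width: 1.0
gripper_force: 0.0
clock: 12.28
tcp_pos: [0.4281, 0.3748, 0.1842]
eef_rot: [[-0.004, 1.0, -0.002], [1.0, 0.004, 0.0], [0.0, -0.002, -1.0]]
wrist_force: [-0.1, -0.9, 0.3]
grip_width: 1.001
gripper_force: 0.0
clock: 12.65
tcp_pos: [0.4316, 0.3706, 0.1848]
eef_rot: [[0.002, 1.0, 0.0], [1.0, -0.002, -0.0], [-0.0, 0.0, -1.0]]
wrist_force: [1.1, -0.2, 0.9]
grip_width: 1.007
gripper_force: 0.0
```

```bash
python3 -m pendant '[{"fingers":-1,"offset":[0.005,0,0.2],"spin":0},{"fingers":-1,"offset":[0,0,0.25],"spin":0},{"fingers":-1,"offset":[0,0,0.25],"spin":0},{"fingers":-1,"offset":[0,0,0.25],"spin":0},{"fingers":-1,"offset":[0,0,0.18],"spin":0},{"fingers":-1,"offset":[0,0,0],"spin":0},{"fingers":-1,"offset":[0,0,0],"spin":0}]'; python3 -m pendant '[{"fingers":1,"offset":[0,0,0],"spin":0},{"fingers":1,"offset":[0,0,0],"spin":0},{"fingers":1,"offset":[0,0,0],"spin":0},{"fingers":1,"offset":[0,0,0],"spin":0},{"fingers":1,"offset":[0,0,0],"spin":0},{"fingers":1,"offset":[0,0,0],"spin":0}]'
```

```text
clock: 13.52
tcp_pos: [0.4317, 0.3721, 0.0499]
eef_rot: [[0.001, 1.0, 0.001], [1.0, -0.001, 0.0], [0.0, 0.001, -1.0]]
wrist_force: [0.5, 0.0, -0.4]
grip_width: 1.001
gripper_force: 0.0
clock: 14.28
tcp_pos: [0.4314, 0.3728, 0.05]
eef_rot: [[-0.0, 1.0, 0.001], [1.0, 0.0, 0.001], [0.001, 0.001, -1.0]]
wrist_force: [0.1, -0.6, 5.4]
grip_width: 0.513
gripper_force: 60.0
```

```bash
python3 -m pendant '[{"fingers":1,"offset":[0,0,-0.08],"spin":0},{"fingers":1,"offset":[0,0,-0.2],"spin":0},{"fingers":1,"offset":[0,0,-0.25],"spin":0},{"fingers":1,"offset":[0,0,-0.25],"spin":0},{"fingers":1,"offset":[0,0,-0.22],"spin":0},{"fingers":1,"offset":[0,0,0],"spin":0}]'; python3 -m pendant '[{"fingers":1,"offset":[-0.115,0.07,0],"spin":0},{"fingers":1,"offset":[-0.23,0.139,0],"spin":0},{"fingers":1,"offset":[-0.23,0.139,0],"spin":0},{"fingers":1,"offset":[-0.23,0.139,0],"spin":0},{"fingers":1,"offset":[-0.23,0.139,0],"spin":0},{"fingers":1,"offset":[-0.23,0.139,0],"spin":0},{"fingers":1,"offset":[-0.23,0.139,0],"spin":0},{"fingers":1,"offset":[-0.23,0.139,0],"spin":0}]'; python3 -m pendant '[{"fingers":1,"offset":[-0.23,0.139,0],"spin":0},{"fingers":1,"offset":[-0.23,0.139,0],"spin":0},{"fingers":1,"offset":[-0.23,0.139,0],"spin":0},{"fingers":1,"offset":[-0.23,0.139,0],"spin":0},{"fingers":1,"offset":[-0.17,0.098,0],"spin":0},{"fingers":1,"offset":[0,0,0],"spin":0},{"fingers":1,"offset":[0,0,0],"spin":0},{"fingers":1,"offset":[0,0,0],"spin":0}]'
```

```text
clock: 15.02
tcp_pos: [0.4318, 0.373, 0.1713]
eef_rot: [[-0.0, 1.0, 0.003], [1.0, 0.0, 0.003], [0.003, 0.003, -1.0]]
wrist_force: [0.4, -0.8, -2.6]
grip_width: 0.514
gripper_force: 61.6
clock: 16.02
tcp_pos: [0.5561, 0.1628, 0.1678]
eef_rot: [[0.001, 1.0, -0.002], [1.0, -0.001, -0.001], [-0.001, -0.002, -1.0]]
wrist_force: [0.5, 0.0, -1.9]
grip_width: 0.514
gripper_force: 61.5
clock: 17.02
tcp_pos: [0.634, 0.0354, 0.1687]
eef_rot: [[-0.001, 1.0, -0.001], [1.0, 0.001, 0.0], [0.0, -0.001, -1.0]]
wrist_force: [-0.7, -0.3, -1.9]
grip_width: 0.513
gripper_force: 61.5
```

```bash
python3 -m pendant '[{"fingers":1,"offset":[0,0.005,0.2],"spin":0},{"fingers":1,"offset":[0,0,0.25],"spin":0},{"fingers":1,"offset":[0,0,0.25],"spin":0},{"fingers":1,"offset":[0,0,0.14],"spin":0},{"fingers":1,"offset":[0,0,0.06],"spin":0},{"fingers":1,"offset":[0,0,0.01],"spin":0},{"fingers":1,"offset":[0,0,0.01],"spin":0},{"fingers":1,"offset":[0,0,0],"spin":0}]'; python3 -m pendant '[{"fingers":1,"offset":[0,0,0.01],"spin":0},{"fingers":1,"offset":[0,0,0],"spin":0}]'
```

```text
clock: 18.02
tcp_pos: [0.6356, 0.0347, 0.0594]
eef_rot: [[-0.0, 1.0, 0.001], [1.0, 0.0, 0.0], [0.0, 0.001, -1.0]]
wrist_force: [0.4, 0.7, -1.9]
grip_width: 0.515
gripper_force: 61.6
clock: 18.27
tcp_pos: [0.6352, 0.0346, 0.0576]
eef_rot: [[-0.0, 1.0, 0.0], [1.0, 0.0, 0.0], [0.0, 0.0, -1.0]]
wrist_force: [-0.9, 0.8, -3.0]
grip_width: 0.513
gripper_force: 61.6
```

```bash
python3 -m pendant '[{"fingers":1,"offset":[0,0,0.008],"spin":0},{"fingers":1,"offset":[0,0,0.006],"spin":0},{"fingers":1,"offset":[0,0,0],"spin":0}]'; python3 -m pendant '[{"fingers":-1,"offset":[0,0,0],"spin":0},{"fingers":-1,"offset":[0,0,0],"spin":0},{"fingers":-1,"offset":[0,0,0],"spin":0},{"fingers":-1,"offset":[0,0,0],"spin":0},{"fingers":-1,"offset":[0,0,0],"spin":0},{"fingers":-1,"offset":[0,0,0],"spin":0}]'
```

```text
clock: 18.65
tcp_pos: [0.6352, 0.0346, 0.056]
eef_rot: [[-0.0, 1.0, 0.0], [1.0, 0.0, 0.0], [0.0, 0.0, -1.0]]
wrist_force: [-0.3, 0.3, 0.6]
grip_width: 0.51
gripper_force: 62.1
clock: 19.4
tcp_pos: [0.6352, 0.0347, 0.0559]
eef_rot: [[-0.0, 1.0, 0.0], [1.0, 0.0, -0.0], [-0.0, 0.0, -1.0]]
wrist_force: [0.1, 0.2, 0.3]
grip_width: 0.997
gripper_force: 0.0
```

```bash
python3 -m pendant '[{"fingers":-1,"offset":[0,0,-0.1],"spin":0},{"fingers":-1,"offset":[0,0,-0.25],"spin":0},{"fingers":-1,"offset":[0,0,-0.3],"spin":0},{"fingers":-1,"offset":[0,0,-0.25],"spin":0},{"fingers":-1,"offset":[0.15,-0.185,0],"spin":0},{"fingers":-1,"offset":[0.21,-0.26,0],"spin":0},{"fingers":-1,"offset":[0.21,-0.26,0],"spin":0},{"fingers":-1,"offset":[0.21,-0.26,0],"spin":0}]'; python3 -m pendant '[{"fingers":-1,"offset":[0.21,-0.26,0],"spin":0},{"fingers":-1,"offset":[0.127,-0.153,0],"spin":0},{"fingers":-1,"offset":[0,0,0],"spin":0},{"fingers":-1,"offset":[0,0,0],"spin":0},{"fingers":-1,"offset":[0,0,0],"spin":0},{"fingers":-1,"offset":[0,0,0],"spin":0}]'; python3 - <<'E'
from h import *
c=cam("scene"); cv2.imwrite("pics/s4.png",c['image']); print(bot.state()['tcp_pos'])
E
```

```text
clock: 20.4
tcp_pos: [0.5186, 0.129, 0.1648]
eef_rot: [[0.0, 1.0, 0.001], [1.0, -0.0, 0.001], [0.001, 0.001, -1.0]]
wrist_force: [0.5, 1.3, 0.2]
grip_width: 1.002
gripper_force: 0.0
clock: 21.15
tcp_pos: [0.4704, 0.168, 0.1639]
eef_rot: [[0.001, 1.0, 0.0], [1.0, -0.001, -0.0], [-0.0, 0.0, -1.0]]
wrist_force: [0.3, 0.4, 0.7]
grip_width: 1.001
gripper_force: 0.0
[0.47025084 0.16810558 0.1638069 ]
```

View pics/s4.png

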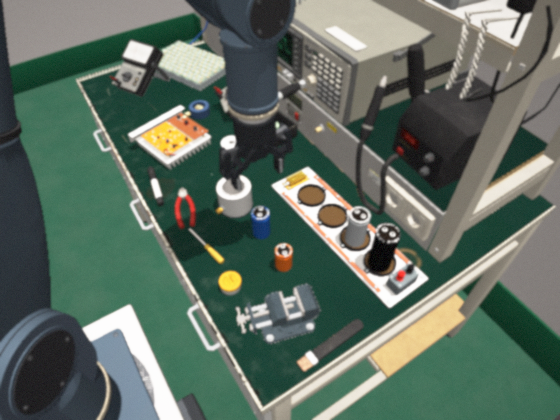

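Black (385,245) and grey (357,228) stand in their collars; blue is at (260,222), with the gripper above it.

```bash
python3 -m pendant '[{"fingers":-1,"offset":[0.005,-0.003,0.2],"spin":0},{"fingers":-1,"offset":[0,0,0.25],"spin":0},{"fingers":-1,"offset":[0,0,0.25],"spin":0},{"fingers":-1,"offset":[0,0,0.25],"spin":0},{"fingers":-1,"offset":[0,0,0.13],"spin":0},{"fingers":-1,"offset":[0,0,0],"spin":0},{"fingers":-1,"offset":[0,0,0],"spin":0}]'; python3 -m pendant '[{"fingers":1,"offset":[0,0,0],"spin":0},{"fingers":1,"offset":[0,0,0],"spin":0},{"fingers":1,"offset":[0,0,0],"spin":0},{"fingers":1,"offset":[0,0,0],"spin":0},{"fingers":1,"offset":[0,0,0],"spin":0},{"fingers":1,"offset":[0,0,0],"spin":0},{"fingers":1,"offset":[0,0,0],"spin":0}]'
```

```text
clock: 22.08
tcp_pos: [0.4699, 0.1692, 0.0347]
eef_rot: [[0.0, 1.0, 0.001], [1.0, -0.0, 0.0], [0.0, 0.001, -1.0]]
wrist_force: [-2.0, 0.0, 0.7]
grip_width: 1.002
gripper_force: 0.0
clock: 22.95
tcp_pos: [0.4698, 0.1695, 0.0349]
eef_rot: [[-0.0, 1.0, 0.001], [1.0, 0.0, 0.001], [0.001, 0.001, -1.0]]
wrist_force: [-1.3, -0.1, 6.3]
grip_width: 0.454
gripper_force: 59.4
```

```bash
python3 -m pendant '[{"fingers":1,"offset":[0,0,-0.08],"spin":0},{"fingers":1,"offset":[0,0,-0.2],"spin":0},{"fingers":1,"offset":[0,0,-0.25],"spin":0},{"fingers":1,"offset":[0,0,-0.14],"spin":0},{"fingers":1,"offset":[0,0,0],"spin":0}]'; python3 -m pendant '[{"fingers":1,"offset":[-0.03,0.1,0],"spin":0},{"fingers":1,"offset":[-0.07,0.2,0],"spin":0},{"fingers":1,"offset":[-0.07,0.2,0],"spin":0},{"fingers":1,"offset":[-0.07,0.2,0],"spin":0},{"fingers":1,"offset":[-0.07,0.2,0],"spin":0},{"fingers":1,"offset":[-0.07,0.2,0],"spin":0},{"fingers":1,"offset":[-0.05,0.16,0],"spin":0},{"fingers":1,"offset":[-0.024,0.088,0],"spin":0}]'; python3 -m pendant '[{"fingers":1,"offset":[0,0,0],"spin":0},{"fingers":1,"offset":[0,0,0],"spin":0},{"fingers":1,"offset":[0,0,0],"spin":0}]'
```

```text
clock: 23.58
tcp_pos: [0.4701, 0.1696, 0.116]
eef_rot: [[-0.0, 1.0, 0.002], [1.0, 0.0, 0.001], [0.001, 0.002, -1.0]]
wrist_force: [0.2, 0.6, -1.4]
grip_width: 0.455
gripper_force: 60.5
clock: 24.58
tcp_pos: [0.6322, 0.1136, 0.1133]
eef_rot: [[0.001, 1.0, -0.001], [1.0, -0.001, -0.001], [-0.001, -0.001, -1.0]]
wrist_force: [-0.4, 0.5, -2.3]
grip_width: 0.457
gripper_force: 60.5
clock: 24.95
tcp_pos: [0.6306, 0.1153, 0.1147]
eef_rot: [[-0.001, 1.0, -0.0], [1.0, 0.001, 0.0], [0.0, -0.0, -1.0]]
wrist_force: [-0.5, 0.1, -0.8]
grip_width: 0.459
gripper_force: 60.5
```

```bash
python3 -m pendant '[{"fingers":1,"offset":[0,0.005,0.15],"spin":0},{"fingers":1,"offset":[0,0,0.2],"spin":0},{"fingers":1,"offset":[0,0,0.15],"spin":0},{"fingers":1,"offset":[0,0,0.07],"spin":0},{"fingers":1,"offset":[0,0,0.015],"spin":0},{"fingers":1,"offset":[0,0,0.01],"spin":0},{"fingers":1,"offset":[0,0,0],"spin":0},{"fingers":1,"offset":[0,0,0],"spin":0}]'; python3 -m pendant '[{"fingers":1,"offset":[0,0,0.008],"spin":0},{"fingers":1,"offset":[0,0,0.008],"spin":0},{"fingers":1,"offset":[0,0,0],"spin":0}]'
```

```text
clock: 25.95
tcp_pos: [0.6321, 0.1149, 0.0437]
eef_rot: [[-0.0, 1.0, 0.001], [1.0, 0.0, 0.0], [0.0, 0.001, -1.0]]
wrist_force: [-0.4, 0.3, -0.8]
grip_width: 0.454
gripper_force: 60.5
clock: 26.32
tcp_pos: [0.6318, 0.1148, 0.0412]
eef_rot: [[-0.0, 1.0, -0.0], [1.0, 0.0, -0.0], [-0.0, -0.0, -1.0]]
wrist_force: [0.3, 0.6, -0.8]
grip_width: 0.455
gripper_force: 60.5
```

```bash
python3 -m pendant '[{"fingers":1,"offset":[0,0,0.008],"spin":0},{"fingers":1,"offset":[0,0,0],"spin":0}]'; python3 -m pendant '[{"fingers":-1,"offset":[0,0,0],"spin":0},{"fingers":-1,"offset":[0,0,0],"spin":0},{"fingers":-1,"offset":[0,0,0],"spin":0},{"fingers":-1,"offset":[0,0,0],"spin":0},{"fingers":-1,"offset":[0,0,0],"spin":0},{"fingers":-1,"offset":[0,0,0],"spin":0}]'; python3 -m pendant '[{"fingers":-1,"offset":[0,0,-0.1],"spin":0},{"fingers":-1,"offset":[0,0,-0.25],"spin":0},{"fingers":-1,"offset":[0,0,-0.3],"spin":0},{"fingers":-1,"offset":[0,0,-0.2],"spin":0},{"fingers":-1,"offset":[-0.05,-0.18,0],"spin":0},{"fingers":-1,"offset":[-0.09,-0.3,0],"spin":0},{"fingers":-1,"offset":[-0.09,-0.3,0],"spin":0},{"fingers":-1,"offset":[-0.09,-0.3,0],"spin":0}]'; python3 -m pendant '[{"fingers":-1,"offset":[-0.08,-0.313,0],"spin":0},{"fingers":-1,"offset":[0,0,0],"spin":0},{"fingers":-1,"offset":[0,0,0],"spin":0},{"fingers":-1,"offset":[0,0,0],"spin":0},{"fingers":-1,"offset":[0,0,0],"spin":0}]'
```

```text
clock: 26.58
tcp_pos: [0.6319, 0.1148, 0.041]
eef_rot: [[-0.0, 1.0, 0.0], [1.0, 0.0, 0.0], [0.0, 0.0, -1.0]]
wrist_force: [-1.8, -0.4, 4.8]
grip_width: 0.453
gripper_force: 61.5
clock: 27.32
tcp_pos: [0.6319, 0.1148, 0.0403]
eef_rot: [[-0.0, 1.0, -0.0], [1.0, 0.0, 0.0], [0.0, -0.0, -1.0]]
wrist_force: [-0.4, -0.4, -0.4]
grip_width: 0.999
gripper_force: 0.0
clock: 28.32
tcp_pos: [0.5013, 0.076, 0.1432]
eef_rot: [[0.0, 1.0, 0.001], [1.0, -0.0, 0.0], [0.0, 0.001, -1.0]]
wrist_force: [0.2, 0.4, -0.0]
grip_width: 0.995
gripper_force: 0.0
clock: 28.95
tcp_pos: [0.4653, 0.0669, 0.1423]
eef_rot: [[-0.0, 1.0, 0.0], [1.0, 0.0, -0.0], [-0.0, 0.0, -1.0]]
wrist_force: [-0.3, -0.1, 0.5]
grip_width: 1.001
gripper_force: 0.0
```

```bash
python3 -m pendant '[{"fingers":-1,"offset":[0,-0.004,0.2],"spin":0},{"fingers":-1,"offset":[0,0,0.25],"spin":0},{"fingers":-1,"offset":[0,0,0.25],"spin":0},{"fingers":-1,"offset":[0,0,0.2],"spin":0},{"fingers":-1,"offset":[0,0,0.12],"spin":0},{"fingers":-1,"offset":[0,0,0],"spin":0},{"fingers":-1,"offset":[0,0,0],"spin":0}]'; python3 -m pendant '[{"fingers":1,"offset":[0,0,0],"spin":0},{"fingers":1,"offset":[0,0,0],"spin":0},{"fingers":1,"offset":[0,0,0],"spin":0},{"fingers":1,"offset":[0,0,0],"spin":0},{"fingers":1,"offset":[0,0,0],"spin":0},{"fingers":1,"offset":[0,0,0],"spin":0},{"fingers":1,"offset":[0,0,0],"spin":0}]'
```

```text
clock: 29.82
tcp_pos: [0.4647, 0.0668, 0.0205]
eef_rot: [[0.0, 1.0, 0.001], [1.0, -0.0, 0.0], [0.0, 0.001, -1.0]]
wrist_force: [-0.5, 0.4, 0.6]
grip_width: 1.001
gripper_force: 0.0
clock: 30.7
tcp_pos: [0.4645, 0.0669, 0.0206]
eef_rot: [[-0.0, 1.0, 0.001], [1.0, 0.0, 0.0], [0.0, 0.001, -1.0]]
wrist_force: [-0.0, 0.1, 9.0]
grip_width: 0.404
gripper_force: 59.0
```

```bash
python3 -m pendant '[{"fingers":1,"offset":[0,0,-0.08],"spin":0},{"fingers":1,"offset":[0,0,-0.2],"spin":0},{"fingers":1,"offset":[0,0,-0.25],"spin":0},{"fingers":1,"offset":[0,0,-0.2],"spin":0},{"fingers":1,"offset":[0,0,-0.11],"spin":0},{"fingers":1,"offset":[0,0,0],"spin":0}]'; python3 -m pendant '[{"fingers":1,"offset":[0.08,0.1,0],"spin":0},{"fingers":1,"offset":[0.16,0.2,0],"spin":0},{"fingers":1,"offset":[0.16,0.2,0],"spin":0},{"fingers":1,"offset":[0.16,0.2,0],"spin":0},{"fingers":1,"offset":[0.16,0.2,0],"spin":0},{"fingers":1,"offset":[0.16,0.2,0],"spin":0},{"fingers":1,"offset":[0.16,0.2,0],"spin":0},{"fingers":1,"offset":[0.028,0.062,0],"spin":0}]'; python3 -m pendant '[{"fingers":1,"offset":[0,0,0],"spin":0},{"fingers":1,"offset":[0,0,0],"spin":0},{"fingers":1,"offset":[0,0,0],"spin":0}]'
```

```text
clock: 31.45
tcp_pos: [0.4646, 0.067, 0.1214]
eef_rot: [[-0.0, 1.0, 0.001], [1.0, 0.0, 0.0], [0.0, 0.001, -1.0]]
wrist_force: [1.1, -0.2, -1.6]
grip_width: 0.405
gripper_force: 59.8
clock: 32.45
tcp_pos: [0.6285, 0.1973, 0.1188]
eef_rot: [[-0.002, 1.0, -0.001], [1.0, 0.002, 0.0], [0.0, -0.001, -1.0]]
wrist_force: [-0.0, -0.4, -1.2]
grip_width: 0.409
gripper_force: 60.0
clock: 32.83
tcp_pos: [0.6272, 0.1943, 0.1209]
eef_rot: [[0.001, 1.0, -0.0], [1.0, -0.001, -0.0], [-0.0, -0.0, -1.0]]
wrist_force: [-0.2, -0.2, -1.6]
grip_width: 0.41
gripper_force: 60.0
```

```bash
python3 -m pendant '[{"fingers":1,"offset":[0.003,0.005,0.2],"spin":0},{"fingers":1,"offset":[0,0,0.25],"spin":0},{"fingers":1,"offset":[0,0,0.2],"spin":0},{"fingers":1,"offset":[0,0,0.08],"spin":0},{"fingers":1,"offset":[0,0,0.015],"spin":0},{"fingers":1,"offset":[0,0,0.012],"spin":0},{"fingers":1,"offset":[0,0,0],"spin":0},{"fingers":1,"offset":[0,0,0],"spin":0}]'; python3 -m pendant '[{"fingers":1,"offset":[0,0,0.008],"spin":0},{"fingers":1,"offset":[0,0,0.008],"spin":0},{"fingers":1,"offset":[0,0,0],"spin":0}]'
```

```text
clock: 33.83
tcp_pos: [0.6285, 0.1954, 0.0305]
eef_rot: [[-0.0, 1.0, 0.001], [1.0, 0.0, 0.0], [0.0, 0.001, -1.0]]
wrist_force: [0.7, -1.2, -1.4]
grip_width: 0.409
gripper_force: 59.9
clock: 34.2
tcp_pos: [0.6282, 0.1953, 0.0279]
eef_rot: [[-0.0, 1.0, -0.0], [1.0, 0.0, -0.0], [-0.0, -0.0, -1.0]]
wrist_force: [-0.1, -0.7, 0.6]
grip_width: 0.404
gripper_force: 59.9
```

Lower the last millimetre, release, rise and back off toward +y and −x to clear the view.

```bash
python3 -m pendant '[{"fingers":1,"offset":[0,0,0.007],"spin":0},{"fingers":1,"offset":[0,0,0.005],"spin":0},{"fingers":1,"offset":[0,0,0],"spin":0}]'; python3 -m pendant '[{"fingers":-1,"offset":[0,0,0],"spin":0},{"fingers":-1,"offset":[0,0,0],"spin":0},{"fingers":-1,"offset":[0,0,0],"spin":0},{"fingers":-1,"offset":[0,0,0],"spin":0},{"fingers":-1,"offset":[0,0,0],"spin":0},{"fingers":-1,"offset":[0,0,0],"spin":0}]'; python3 -m pendant '[{"fingers":-1,"offset":[0,0,-0.1],"spin":0},{"fingers":-1,"offset":[0,0,-0.3],"spin":0},{"fingers":-1,"offset":[0,0,-0.4],"spin":0},{"fingers":-1,"offset":[0,0,-0.4],"spin":0},{"fingers":-1,"offset":[0.3,-0.2,-0.2],"spin":0},{"fingers":-1,"offset":[0.4,-0.2,0],"spin":0},{"fingers":-1,"offset":[0.4,-0.2,0],"spin":0},{"fingers":-1,"offset":[0.4,-0.2,0],"spin":0}]'; python3 -m pendant '[{"fingers":-1,"offset":[0.4,-0.1,0],"spin":0},{"fingers":-1,"offset":[0.3,-0.1,0],"spin":0},{"fingers":-1,"offset":[0,0,0],"spin":0},{"fingers":-1,"offset":[0,0,0],"spin":0}]'; python3 - <<'E'
from meas import *
c=cam("scene"); t=cam("top"); cv2.imwrite("pics/s5.png",c['image']); cv2.imwrite("pics/t5.png",t['image'])
P=cloud(t)
for n,X,z in [("black",(.638,-.0445),.116),("grey",(.635,.035),.094),("blue",(.6315,.115),.078),("orange",(.628,.195),.062),("spool",(.541,.4424),.045)]:
    m=(abs(P[...,2]-z)<.006)&(np.hypot(P[...,0]-X[0],P[...,1]-X[1])<.04); print(n,m.sum(),P[m].mean(0).round(4))
E
```

```text
clock: 34.58
tcp_pos: [0.6282, 0.1953, 0.0267]
eef_rot: [[0.0, 1.0, -0.0], [1.0, -0.0, 0.0], [0.0, -0.0, -1.0]]
wrist_force: [-1.6, 0.3, 1.0]
grip_width: 0.408
gripper_force: 60.0
clock: 35.33
tcp_pos: [0.6283, 0.1953, 0.0266]
eef_rot: [[-0.0, 1.0, 0.0], [1.0, 0.0, -0.0], [-0.0, 0.0, -1.0]]
wrist_force: [0.5, -0.2, 0.5]
grip_width: 1.0
gripper_force: 0.0
clock: 36.33
tcp_pos: [0.5314, 0.3767, 0.1958]
eef_rot: [[0.0, 1.0, 0.001], [1.0, -0.0, 0.001], [0.001, 0.001, -1.0]]
wrist_force: [0.4, -0.2, -0.2]
grip_width: 0.999
gripper_force: 0.0
clock: 36.83
tcp_pos: [0.5086, 0.4585, 0.1952]
eef_rot: [[0.0, 1.0, 0.001], [1.0, -0.0, -0.0], [-0.0, 0.001, -1.0]]
wrist_force: [-0.4, 0.3, 0.0]
grip_width: 1.002
gripper_force: 0.0
black 576 [ 0.6366 -0.0441  0.1157]
grey 439 [0.6339 0.0343 0.0939]
blue 337 [0.6302 0.1144 0.0778]
orange 262 [0.6261 0.1949 0.0621]
spool 610 [0.541  0.4428 0.0438]
```

View pics/t5.png

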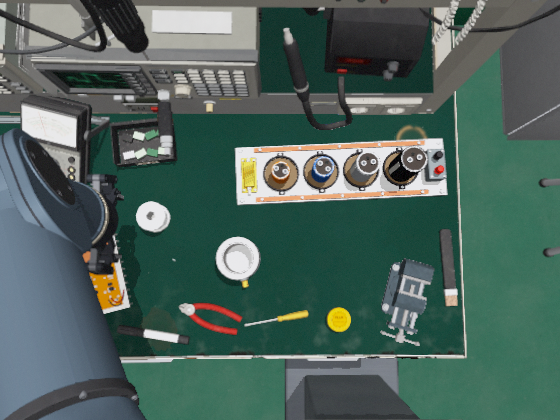

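View pics/s5.png

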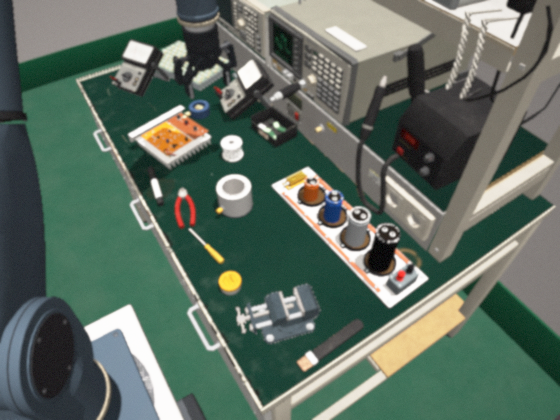

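All four cans stand upright in their collars: orange (281,172), blue (320,170), grey (366,163), black (410,160). The reel at (153,217) hasn't moved, and the gripper is clear.

```bash
python3 -c "
from workcell import bot
print(bot.hand_in())"
```

```text
the job is handed in; nothing more can be done
None
```

The job is handed in at about 37 s: all four cans stand upright in their collars in size order, with black next to the feed block and orange next to the resistor, and the solder reel is where it stood.

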